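# Stand the glass jars in the jar rack and clamp its end stop

### The job

Put every glass jar away in the jar rack: loosen the clamp knob, slide the end stop back, stand the jars upright in one row between the fixed end panel and the stop, then slide the stop up until the whole row stands snug with no gaps and turn the clamp knob tight again. The jars are thin glass: squeeze them with no more than about 40 N, set them down softly instead of dropping or pressing them in, and let the stop only lightly touch the row instead of ramming it. Leave the bowls and the other kitchen things where they stand.

Things in the scene. Friction and masses are not known exactly. Their poses are not given: they have to be found in the camera images.
- rack: Fixed oak jar rack, 385 mm (y) x 148 mm (x). Origin on the table under the row line, x across the rack away from the robot, y along the row. Inner face of its end panel at y = -180 mm (panel top 86 mm up). 8 mm gallery rods at x = -44 and +44 mm, reaching 68 mm up, flank the row; square clamp rail at x = +75 mm, top 74 mm up. Jars stand on its cork strip at x = 0, undersides 21 mm above the table.
- stop (a joint): Place of the sliding end stop, m: the clear gap between the fixed end panel and the stop's plate, 0 to 0.295, growing as the stop slides along the rack's +y. It slides with 1 to 3 N while the clamp is loose and is held fast while it is tight. Move it by holding the clamp knob on top of it, or by pushing its carriage.
- stop_face (a point): Middle of the stop's flat face that touches the row, on the row line, 60 mm above the table; axes as the rack's, so the jars are on its -y side. The steel plate is 70 mm across the rack, 8 mm thick (face to +y), 25 to 94 mm above the table; the dark carriage behind it (50 mm long from the face to +y, rack x = 52 to 98 mm, top 92 mm up) runs on the clamp rail.
- clamp (a joint): Angle of the clamp knob, rad: 0 fully loose, 3.14 the end stop. Clockwise from above tightens (the angle grows), anticlockwise loosens. It bites from about 2.5; below 2.3 the stop slides freely; above 2.65 is tight. It takes 0.1 to 0.3 N m, stays where it is left and starts tight.
- clamp_grip (a point): Middle of the round black star knob of the clamp (42 mm diameter, 25 mm tall, vertical axis), 120 mm above the table, at rack x = +75 mm and 25 mm to +y of the stop's face; it rides with the stop. Grip it from above at any yaw. Its underside is 108 mm, the carriage below it 92 mm above the table.
- jar_a: Empty straight-sided screw-top glass jar with a light wood lid, 64 mm diameter over body and lid, 90 mm tall (lid: the top 20 mm), thick base, about 0.28 kg; origin at the centre of its underside, z up its axis. Three or all four of the jars are there in a given run.
- jar_b: Empty straight-sided screw-top glass jar with a white lid, 64 mm diameter over body and lid, 90 mm tall (lid: the top 20 mm), thick base, about 0.28 kg; origin at the centre of its underside, z up its axis. Three or all four of the jars are there in a given run.
- jar_c: Empty straight-sided screw-top glass jar with a steel lid, 64 mm diameter over body and lid, 90 mm tall (lid: the top 20 mm), thick base, about 0.28 kg; origin at the centre of its underside, z up its axis. Three or all four of the jars are there in a given run.
- jar_d: Empty straight-sided screw-top glass jar with a black lid, 64 mm diameter over body and lid, 90 mm tall (lid: the top 20 mm), thick base, about 0.28 kg; origin at the centre of its underside, z up its axis. Three or all four of the jars are there in a given run.
- bowl_a: Speckled brown stoneware side bowl, 132 mm across, 52 mm tall; bystander; origin under its centre.
- bowl_b: Speckled brown stoneware side bowl, 132 mm across, 52 mm tall; bystander; origin under its centre.
- container: Red plastic sealing container, 118 x 168 x 75 mm tall; bystander; origin under its centre.
- chopsticks: Stainless chopsticks (220 mm, along its x) on a white ceramic holder, about 20 mm tall; bystander; origin under its centre.
- pepper_mill: Wooden pepper mill, 54 mm diameter, 155 mm tall; bystander; origin under its centre.
- salt_shaker: Steel salt shaker, 48 mm diameter, 66 mm tall; bystander; origin under its centre.
- oil_bottle: Green glass oil bottle, 62 mm diameter, 210 mm tall; bystander; origin under its centre.
Not all that is in view belongs to the job. What is shaped like the jar_c but green or red is not meant.

How it is judged:
By the outcome, as a careful person would: the job done as asked, in the order asked, and still so for the second after the job is handed in, with the robot touching nothing.
Of jar_a, jar_b, jar_c, jar_d only 3 to 4 are there at a start; the rules pass over those that are not, and their reading is None.
At some moment in a run one of jar_a, jar_b, jar_c, jar_d may be knocked a few centimetres aside while the robot is not near it.
It also fails if it takes over 200 s, if anything falls off the work surface, if the arm or the gripper's body presses on something with over 40 N, if the wrist force passes 120 N, or if a joint passes its speed limit or range.

### The arm

A 6-joint arm with a two-finger parallel gripper is mounted at the origin on the work surface. World frame = base frame: x ahead of the robot, y to its left, z up, the work surface at z = 0. Lengths are in mm, angles in rad, forces in N, time in s.
With the tool pointing down it reaches from about 300 to 850 mm from the base axis. Payload 5.4 kg.
Tool frame: the origin (TCP) lies between the finger pads; the fingertips stand ahead of it and the grasp point (between the pads) lies 3 mm ahead of it (arm.tip_extent is the z of the fingertips in the tool frame, in mm); z points along the fingers, y is the line along which they close (so a half turn about z gives the same grasp; the last joint's range is limited). The gripper opens to 85 mm and grips with 20 to 120 N. Pads are 22 mm wide; open, the fingers measure 114 mm over their backs; the gripper's body (76 mm by 85 mm) begins 54 mm behind the grasp point. The pads swing forward as they close: fully open they stand 13 mm farther back than shut.
Start: joints at [-1.457, 0.158, 1.597, -0, 1.386, -0.21], TCP at [182.925, -545.11, 253.299] pointing down, gripper open.
Joint ranges: [-2.91, 2.91], [-0.94, 2.29], [0.18, 2.7], [-1.29, 4.43], [0.17, 2.64], [-3, 3]. Speed limits (rad/s): [2.57, 2.57, 3.14, 3.14, 3.14, 3.14].

### API

Orientations are given as a unit quaternion [x, y, z, w].
In Python, from rig import arm gives the robot as it stands. Calls block until the motion is done:
- arm.movep(position, orientation): joint-space move of the TCP to a pose.
- arm.move_l(position, rot=None, feed=150): straight line of the TCP; rot=None keeps the orientation; feed is the mean speed in mm/s.
- arm.goto_joints(angles): joint-space move.
- arm.set_gripper(opening): opening from 0.0 (shut) to 1.0 (fully open); the grip force is fixed at half the most; returns when the fingers have stopped.
- arm.sleep(seconds).
- arm.inverse_kinematics(position, orientation): joint angles nearest the present ones, or None.
- arm.capture(name): name is "scene" or "top"; returns a dict with "color" (480x640x3 uint8, red, green, blue), "fx", "fy", "cx", "cy" (pixels), "distortion" ([k1, k2, p1, p2, k3] as OpenCV has them; the pictures are not rectified), "view" (4x4, takes a point from world to camera coordinates). Camera axes: x right, y down, z forward; pixel columns grow to the right and rows downward; lengths in mm; the calibration is good to about 2 mm. A picture is of the moment at which its call begins. There is no depth.
A pose or a line that the arm cannot do raises arm.PlanningError and nothing moves.
- arm.close_job(): hands the job in; it is judged then, once.
Readings, each from a call of its own:
- arm.current_clock(): time.
- arm.current_q(): joint angles.
- arm.current_qd(): joint speeds.
- arm.current_tau(): joint torques, N m.
- arm.current_ee_pos(): TCP position.
- arm.current_eef_rot(): TCP orientation.
- arm.current_wrist_force(): force on the tool from outside, world axes, zero at the start.
- arm.current_ft_torque(): the same for the moment, N m.
- arm.current_width(): opening from 0.0 (shut) to 1.0 (fully open).
- arm.current_grasp_force(): force on a finger pad.
Only numpy, scipy, OpenCV 4.12 (cv2) and the standard library are available. Lean on these libraries where they do the work, as an engineer would, in place of code of your own. Each camera call takes 0.05 s, during which the arm holds its last target. There are 200 camera calls.

## Working session

There is one attempt and no reset: what is moved stays moved. The work goes in short steps, each a Python script; the robot and the scene stay as the last script left them, time stands still between calls to the robot, and variables do not carry over. Pictures are saved under pics/ and viewed, at most 14 in all, crops included, and the job is handed in when it is done.

```bash
mkdir -p pics; ls
python3 - <<'E'
from rig import arm
import cv2,numpy as np
print(arm.tip_extent,arm.current_clock(),arm.current_eef_rot())
for n in ("scene","top"):
    c=arm.capture(n); cv2.imwrite(f"pics/{n}0.png",c["color"][...,::-1])
    print(n,c["fx"],c["fy"],c["cx"],c["cy"],c["distortion"]);print(np.round(c["view"],3))
E
```

```text
pics
22.0 0.0 [ 9.86916232e-01  1.61230983e-01  6.51338296e-05 -9.57435122e-04]
scene 580.8204389824481 580.8204389824481 322.2956547287325 236.3116457775335 [-0.13478765  0.          0.          0.          0.        ]
[[ 5.120000e-01  8.590000e-01 -2.000000e-03 -2.619190e+02]
 [ 6.960000e-01 -4.160000e-01 -5.850000e-01 -2.793350e+02]
 [-5.030000e-01  2.980000e-01 -8.110000e-01  1.764403e+03]
 [ 0.000000e+00  0.000000e+00  0.000000e+00  1.000000e+00]]
top 581.1519871181624 581.1519871181624 319.15783456257833 246.00461826257313 [0.06589721 0.         0.         0.         0.        ]
[[ 3.000000e-03 -1.000000e+00 -1.400000e-02  7.405000e+00]
 [-9.940000e-01 -2.000000e-03 -1.090000e-01  5.409040e+02]
 [ 1.090000e-01  1.500000e-02 -9.940000e-01  1.780211e+03]
 [ 0.000000e+00  0.000000e+00  0.000000e+00  1.000000e+00]]
```

View pics/scene0.png

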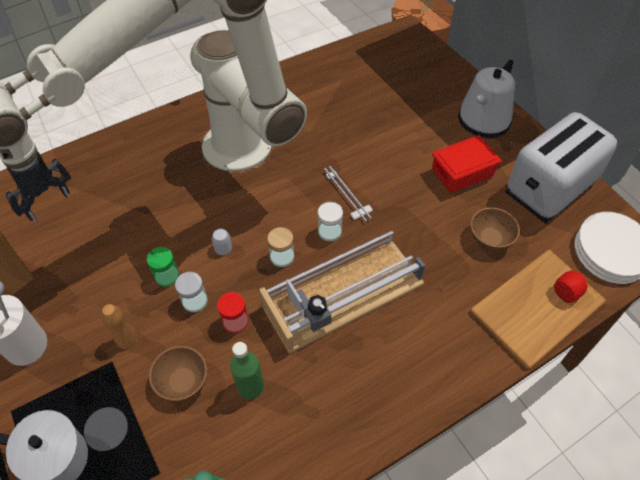

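View pics/top0.png

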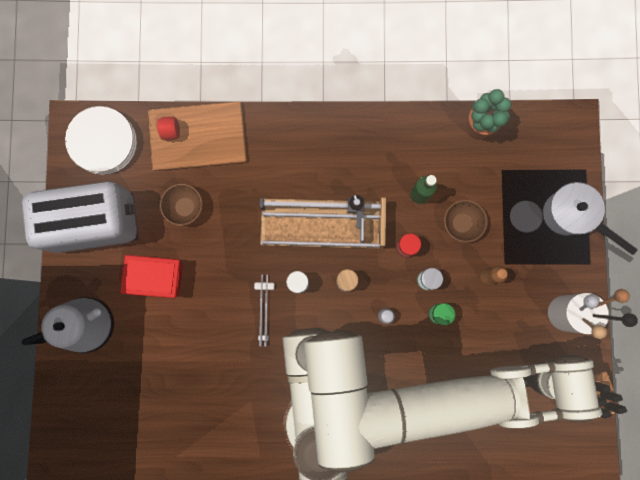

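Scene: the jars are white lid, top view (297,282); wood lid (347,281); steel lid (431,279). Lookalikes are the red lid (410,244), the green lid (442,314) and the salt shaker (387,316). The only black disc is the clamp knob (356,202), and I see no black-lid jar. The rack spans columns 260–385 with its end panel at the right (−y), and the stop sits near that panel. Next I'll make one close crop to check this.

```bash
cat > h.py <<'E'
from rig import arm
import cv2,numpy as np
from scipy.spatial.transform import Rotation as R
def K(c): return np.array([[c["fx"],0,c["cx"]],[0,c["fy"],c["cy"]],[0,0,1.]]),np.array(c["distortion"])
def ray(c,p,z):
    k,d=K(c); n=cv2.undistortPoints(np.array([[p]],float),k,d)[0,0]
    V=np.array(c["view"]); o=-V[:3,:3].T@V[:3,3]; r=V[:3,:3].T@np.array([*n,1])
    return o+r*(z-o[2])/r[2]
def proj(c,P):
    k,d=K(c);V=np.array(c["view"])
    return cv2.projectPoints(np.array(P,float).reshape(-1,1,3),cv2.Rodrigues(V[:3,:3])[0],V[:3,3],k,d)[0][:,0]
E
python3 - <<'E'
from h import *
t=arm.capture("top");s=arm.capture("scene")
a=cv2.resize(t["color"][185:300,250:450],(800,460),interpolation=cv2.INTER_CUBIC)
cv2.imwrite("pics/topcrop.png",a[...,::-1])
b=cv2.resize(s["color"][190:350,140:440],None,fx=2.66,fy=2.66,interpolation=cv2.INTER_CUBIC)
cv2.imwrite("pics/scenecrop.png",b[...,::-1])
for n,p in dict(white=(297,282),wood=(347,281),steel=(431,279),red=(410,244),green=(442,314),knob=(356,202)).items(): print(n,ray(t,p,132 if n=="knob" else 90).round(1))
E
```

```text
white [425.9  73.8  90. ]
wood [429.3 -75.6  90. ]
steel [ 436.1 -325.2   90. ]
red [ 540.8 -264.5   90. ]
green [ 333.  -355.4   90. ]
knob [ 660.8 -101.2  132. ]
```

View pics/topcrop.png

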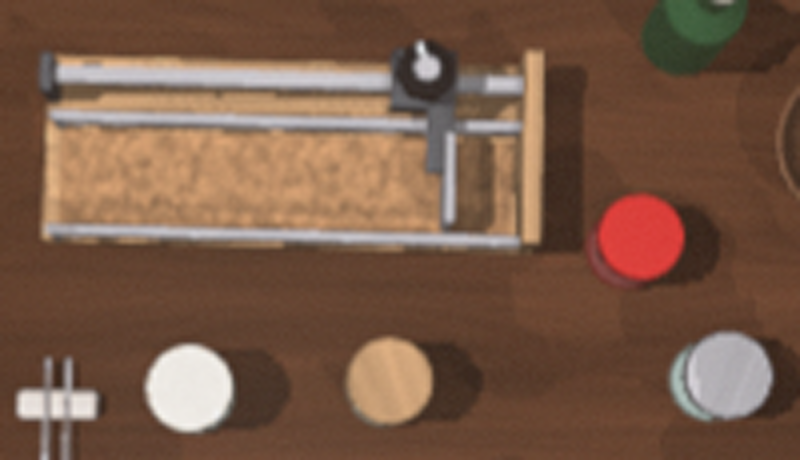

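View pics/scenecrop.png

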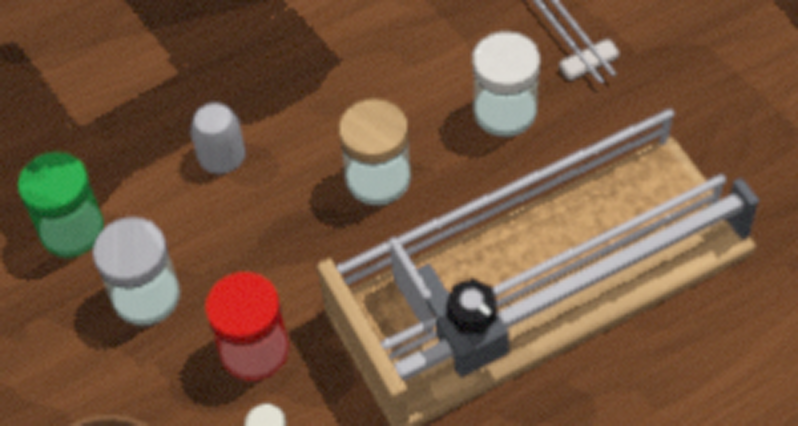

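The crops confirm the three jars: white lid, wood lid, and steel lid with clear glass. The rods, rail, panel (inner edge at crop x≈522) and knob (424,70) are all sharp. Next I'll fit the rack pose and the lid centres.

```bash
cat >> h.py <<'E'
def rot(y): return (R.from_euler("z",y)*R.from_euler("x",np.pi)).as_quat()
LID=dict(white=(297.5,282),wood=(347.5,280.2),steel=(432,278.7))
def lids(c,names=LID,rad=26,near=None):
    out={}
    hsv=cv2.cvtColor(c["color"],cv2.COLOR_RGB2HSV)
    H,S,V=[hsv[...,i].astype(int) for i in range(3)]
    m=dict(white=(S<40)&(V>150),wood=(H>8)&(H<25)&(V>130)&(S>60)&(S<170),steel=(S<38)&(V>95))
    for n in names:
        u,v=(near or LID)[n]; w=np.zeros(S.shape,np.uint8); cv2.circle(w,(int(u),int(v)),rad,1,-1)
        k=(m[n]&(w>0)).astype(np.uint8); k=cv2.morphologyEx(k,cv2.MORPH_OPEN,np.ones((3,3)))
        N,L,st,ce=cv2.connectedComponentsWithStats(k)
        if N<2: continue
        i=1+np.argmax(st[1:,4])
        out[n]=(ray(c,ce[i],90)[:2],st[i].tolist())
    return out
E
python3 - <<'E'
from h import *
from scipy.optimize import least_squares
t=arm.capture("top")
f=lambda x,y,z: ray(t,(250+x/4-.375,185+y/4-.375),z)[:2]
L=[(-44,[f(48,230,68),f(520,242,68)]),(44,[f(50,116,68),f(520,129,68)]),(75,[f(60,73,74),f(520,84,74)])]
P=[f(524,52,86),f(521,242,86)]
kn=f(424,70,132.5)
def loc(p,q): c,s=np.cos(p[2]),np.sin(p[2]); d=np.array(q)-p[:2]; return np.array([c*d[0]+s*d[1],-s*d[0]+c*d[1]])
def res(p): return [loc(p,q)[0]-x for x,Q in L for q in Q]+[loc(p,q)[1]+180 for q in P]
r=least_squares(res,[590,0,0]); print(r.x,np.round(r.fun,1))
print("knob",kn,loc(r.x,kn),"face",[loc(r.x,f(456,y,94)) for y in (133,225)])
for k,v in lids(t).items(): print(k,v)
for yw in (.3,.8,1.57,2.2): print(yw,arm.inverse_kinematics([*kn,120],rot(yw)))
E
```

```text
[ 5.88336246e+02  4.09331818e+00 -2.47244859e-02] [-0.5 -0.2 -0.5 -1.3  1.   1.4  0.1 -0.1]
knob [ 660.28347283 -100.10328662] [  74.50118184 -102.38608176] face [array([  34.2111379 , -129.19030884]), array([ -35.56171354, -130.58781033])]
white (array([426.94006837,  74.08480465]), [287, 271, 21, 22, 369])
wood (array([433.02657509, -75.14065136]), [337, 269, 21, 22, 371])
steel (array([ 436.56814269, -322.34205858]), [418, 268, 25, 22, 447])
0.3 [-3.30976647e-01  5.13546057e-01  1.42375617e+00 -4.44089210e-16
  1.20429043e+00  9.39819680e-01]
0.8 [-3.30976647e-01  5.13546057e-01  1.42375617e+00 -4.44089210e-16
  1.20429043e+00  4.39819680e-01]
1.57 [-0.33097665  0.51354606  1.42375617  0.          1.20429043 -0.33018032]
2.2 [-0.33097665  0.51354606  1.42375617  0.          1.20429043 -0.96018032]
```

```bash
cat >> h.py <<'E'
RK=np.array([588.3,4.1]); YW=-0.0247
def W(x,y): c,s=np.cos(YW),np.sin(YW); return RK+np.array([c*x-s*y,s*x+c*y])
def inrack(p): c,s=np.cos(YW),np.sin(YW); d=np.array(p[:2])-RK; return np.array([c*d[0]+s*d[1],-s*d[0]+c*d[1]])
def st(tag=""): print(tag,"t%.1f"%arm.current_clock(),"rack",inrack(arm.current_ee_pos()).round(1),"z%.1f"%arm.current_ee_pos()[2],"w%.3f"%arm.current_width(),"g%.1f"%arm.current_grasp_force(),"F",np.round(arm.current_wrist_force(),1),"M",np.round(arm.current_ft_torque(),2))
E
python3 - <<'E'
from h import *
k=W(74.8,-103.2)
q=arm.current_ee_pos()
arm.move_l([q[0],q[1],330],feed=300)
arm.movep([*k,300],rot(.8)); arm.move_l([*k,150],feed=200); st("above")
arm.move_l([*k,124],feed=60); st("down")
for o in (.6,.52,.5,.49,.48,.46): arm.set_gripper(o); st(o)
c=arm.capture("scene");cv2.imwrite("pics/knob.png",cv2.resize(c["color"][200:360,220:440],(770,560))[...,::-1])
E
```

```text
above t3.9 rack [  75.8 -103.6] z151.8 w0.997 g0.0 F [-0.3 -0.2  0.6] M [ 0.01 -0.03 -0.02]
down t4.5 rack [  74.6 -103.1] z123.6 w1.002 g0.0 F [ 0.8 -0.3 -0.4] M [ 0.03 -0.04  0.05]
0.6 t4.9 rack [  74.9 -103.2] z124.2 w0.601 g0.0 F [ 0.  -0.  -0.2] M [0.   0.03 0.06]
0.52 t5.1 rack [  76.8 -104.5] z125.3 w0.519 g3.1 F [ 5.  -3.9 -0.3] M [-0.46 -0.85  0.05]
0.5 t5.4 rack [  77.4 -104.9] z125.6 w0.503 g4.1 F [ 7.2 -4.9 -1. ] M [-0.65 -1.08  0.08]
0.49 t5.6 rack [  77.7 -105.1] z125.7 w0.488 g4.7 F [ 8.6 -5.6 -1.7] M [-0.76 -1.17  0.06]
0.48 t5.8 rack [  77.7 -105.2] z125.8 w0.489 g20.1 F [ 9.  -5.3 -2.4] M [-0.76 -1.19  0.04]
0.46 t6.0 rack [  77.8 -105.2] z126.0 w0.469 g60.2 F [ 7.4 -5.7 -0.6] M [-0.73 -1.06  0.01]
```

View pics/knob.png

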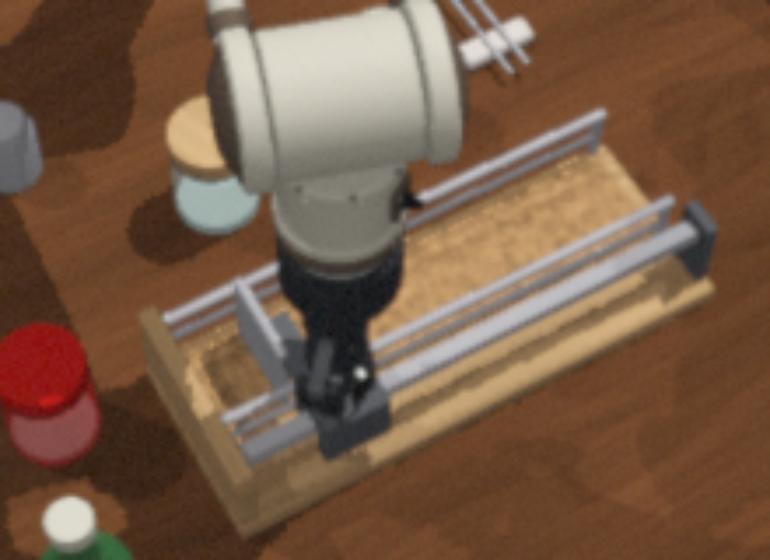

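The knob is held between the fingers at about 60 N. It stands about 3.5 mm off my estimate along the closing line. I'll turn it anticlockwise, easing the arm to where the knob lets it stand.

Run:
```python
from h import *
p=arm.current_ee_pos(); arm.move_l([p[0],p[1],124.5],rot(.8),feed=30); st("relaxed")
for y in np.arange(1.0,2.21,.2):
    F=np.array(arm.current_wrist_force()); p=arm.current_ee_pos()
    arm.move_l([p[0]-.0*F[0],p[1],124.5],rot(y),feed=20); st("%.1f"%y)
```

```text
relaxed t6.3 rack [  78.  -105.4] z125.9 w0.473 g60.7 F [-2.7  0.8  7.3] M [-0.    0.41 -0.03]
1.0 t6.7 rack [  78.  -105.4] z125.9 w0.474 g60.7 F [-4.4  0.   6.9] M [0.14 0.49 0.15]
1.2 t7.0 rack [  77.9 -105.3] z125.9 w0.477 g60.7 F [-4.3  1.   6.6] M [0.15 0.55 0.15]
1.4 t7.4 rack [  77.8 -105.2] z125.9 w0.475 g60.7 F [-4.7  0.4  8.5] M [0.15 0.57 0.16]
1.6 t7.7 rack [  77.7 -105.2] z125.9 w0.472 g60.7 F [-4.5  0.4  7.6] M [0.15 0.52 0.13]
1.8 t8.1 rack [  77.6 -105.2] z125.9 w0.474 g60.7 F [-4.5  0.9  8. ] M [0.14 0.65 0.14]
2.0 t8.4 rack [  77.5 -105.3] z125.9 w0.476 g60.7 F [-3.6  0.6  7.4] M [0.11 0.64 0.1 ]
2.2 t8.8 rack [  77.4 -105.3] z125.9 w0.476 g60.7 F [-3.8  0.5  6.2] M [0.15 0.59 0.1 ]
```

```bash
sed -i 's/^RK=.*/RK=np.array([589.8,4.1]); YW=-0.0247/' h.py
python3 - <<'E'
from h import *
p0=inrack(arm.current_ee_pos())
for y in (-95,-50,0,50,113):
    x=inrack(arm.current_ee_pos())[0]
    arm.move_l([*W(x,y),124.5],feed=60); st(y)
    if np.linalg.norm(arm.current_wrist_force())>25: break
E
```

```text
-95 t9.1 rack [ 75.9 -94.6] z125.9 w0.473 g60.7 F [-3.9  0.7  7.9] M [ 0.23  0.55 -0.04]
-50 t10.0 rack [ 76.  -49.7] z125.9 w0.469 g60.7 F [-3.4  1.7  7.2] M [ 0.23  0.57 -0.01]
0 t11.0 rack [76.   0.4] z125.9 w0.472 g60.7 F [-3.7  1.2  7.9] M [ 0.22  0.52 -0.03]
50 t12.0 rack [76.1 50.5] z125.9 w0.480 g60.7 F [-4.   1.4  6.9] M [ 0.18  0.53 -0.02]
113 t13.2 rack [ 76.1 113.6] z125.9 w0.476 g60.7 F [-3.3  0.9  5.9] M [ 0.22  0.45 -0.  ]
```

```bash
sed -i 's/^RK=.*/RK=np.array([590.6,4.1]); YW=-0.0247/' h.py
cat >> h.py <<'E'
JY=np.pi/2+YW
def grip_soft(lo=16):
    for o in (.85,.80,.78,.77):
        arm.set_gripper(o)
    while o>.70:
        g=arm.current_grasp_force()
        if g>=lo: break
        o-=.004 if g<8 else .002; arm.set_gripper(o)
    st("grip %.3f"%o); return o
def pick(xy):
    arm.movep([*xy,240],rot(JY)); arm.move_l([*xy,120],feed=200); arm.move_l([*xy,81],feed=70); st("at jar")
    grip_soft()
    p=arm.current_ee_pos()
    arm.move_l([p[0],p[1],100],feed=40); st("lifted"); arm.move_l([p[0],p[1],235],feed=200)
E
python3 - <<'E'
from h import *
arm.set_gripper(.8); p=arm.current_ee_pos(); arm.move_l([p[0],p[1],300],feed=200); arm.set_gripper(1.)
L=lids(arm.capture("top"))
for k,v in L.items(): print(k,v)
pick([438,-325])
st("up")
E
```

```text
white (array([427.28646917,  74.19115404]), [287, 271, 21, 22, 378])
wood (array([433.05524066, -73.72746135]), [337, 269, 20, 22, 348])
steel (array([ 436.6990679 , -322.13450195]), [417, 268, 26, 22, 453])
at jar t18.2 rack [-144.4 -332.8] z81.0 w1.000 g0.0 F [-0.4  1.1 -0.9] M [-0.01  0.03 -0.  ]
grip 0.740 t20.9 rack [-144.4 -332.8] z81.1 w0.746 g17.1 F [ 2.3 -0.3  5.3] M [ 0.01 -0.37  0.09]
lifted t21.5 rack [-144.5 -332.7] z99.9 w0.745 g17.5 F [ 0.4 -0.7 -3.6] M [ 0.03 -0.03 -0.  ]
up t22.4 rack [-145.1 -332.1] z233.3 w0.741 g17.5 F [-0.9  0.8 -3.2] M [0.02 0.01 0.01]
```

```bash
cat >> h.py <<'E'
def place(y,x=0):
    arm.movep([*W(x,y),235],rot(JY)); arm.move_l([*W(x,y),125],feed=150); arm.sleep(.3)
    f0=arm.current_wrist_force()[2]; z=arm.current_ee_pos()[2]; st("over")
    z=108.
    while z>98:
        arm.move_l([*W(x,y),z],feed=30); arm.sleep(.05)
        f=arm.current_wrist_force()[2]
        if f-f0>2.5: break
        z-=.7
    st("down %.1f"%z)
    w=arm.current_width()
    for o in (.76,.78,.80,.84,.9,1.): arm.set_gripper(o)
    st("released"); 
    arm.move_l([*W(x,y),250],feed=150)
E
python3 - <<'E'
from h import *
place(-143)
arm.movep([400,-420,300],rot(JY))
t=arm.capture("top");c=arm.capture("scene")
for k,v in lids(t).items(): print(k,v)
cv2.imwrite("pics/p1.png",np.vstack([cv2.resize(t["color"][185:300,250:450],(600,345)),cv2.resize(c["color"][215:350,250:440],(360,255)).repeat(1,0) if 0 else cv2.copyMakeBorder(cv2.resize(c["color"][215:350,250:440],(359,255)),0,0,0,241,cv2.BORDER_CONSTANT)])[...,::-1])
E
```

```text
over t24.5 rack [   0.4 -143.1] z125.8 w0.740 g17.5 F [-0.6  0.8 -3.3] M [0.03 0.02 0.02]
down 101.7 t27.9 rack [ 1.000e-01 -1.431e+02] z102.1 w0.741 g17.8 F [-0.7 -0.2  1.1] M [ 0.04  0.41 -0.07]
released t29.3 rack [   0. -143.] z101.7 w1.001 g0.0 F [ 1.1 -0.  -0.5] M [ 0.03  0.   -0.01]
white (array([427.35703635,  74.51234044]), [286, 271, 22, 22, 380])
wood (array([433.15439735, -75.33718226]), [337, 269, 21, 22, 375])
steel (array([ 377.05152953, -360.03408449]), [437, 295, 13, 9, 55])
```

View pics/p1.png

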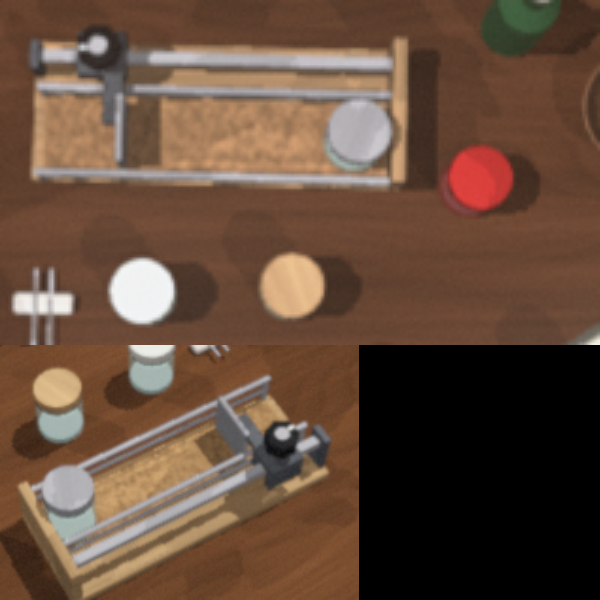

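The steel jar stands upright at the panel (crop (360,131)), and the other two jars haven't moved. Next is the wood-lid jar.

Run:
```python
from h import *
t=arm.capture("top"); print("steel in rack",inrack(ray(t,(250+360/3-.33,185+131/3-.33),111)))
w=lids(t,["wood"])["wood"][0]; print(w)
pick([w[0]+1.5,w[1]]); place(-76)
arm.movep([400,-420,300],rot(JY))
t=arm.capture("top")
for k,v in lids(t,["white"]).items(): print(k,v)
cv2.imwrite("pics/p2.png",cv2.resize(t["color"][185:300,250:450],(600,345))[...,::-1])
```

```text
steel in rack [  -1.8100078  -146.85385326]
[433.09666916 -75.40133808]
at jar t34.7 rack [-153.8  -83.4] z81.1 w1.000 g0.0 F [-0.5  0.7  0.3] M [-0.02 -0.    0.04]
grip 0.740 t37.3 rack [-154.2  -83.3] z81.1 w0.743 g17.1 F [-5.1  0.5  5.2] M [ 0.02  0.76 -0.04]
lifted t38.0 rack [-154.1  -83.3] z100.1 w0.743 g17.4 F [ 0.2  0.4 -2.3] M [ 0.02 -0.02 -0.03]
over t40.6 rack [  0.4 -76.1] z125.8 w0.745 g17.4 F [ 0.2  0.2 -2. ] M [-0.07  0.03 -0.01]
down 101.7 t44.1 rack [  0.2 -76.1] z102.1 w0.743 g17.7 F [-1.6 -0.4  1.8] M [ 0.03  0.31 -0.06]
released t45.5 rack [ -0. -76.] z101.7 w0.997 g0.0 F [0.2 0.5 1. ] M [ 0.02  0.   -0.03]
white (array([427.20678705,  74.48334286]), [286, 271, 22, 22, 378])
```

View pics/p2.png

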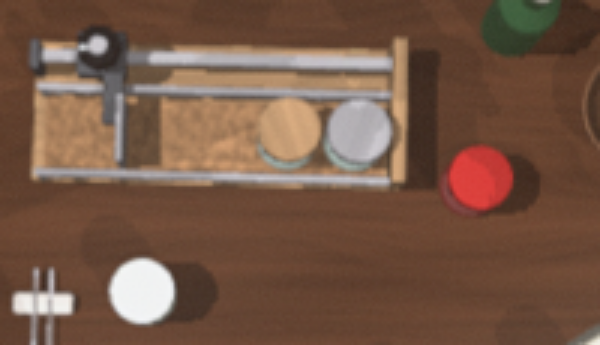

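The wood-lid jar stands next to the steel one (crop (289,129) and (360,131)), about 69 mm between centres. The white-lid jar is unmoved.

Run:
```python
from h import *
t=arm.capture("top")
w=lids(t,["white"])["white"][0]; print(w)
pick([w[0]+1.5,w[1]]); place(-8)
arm.movep([400,-420,300],rot(JY))
t=arm.capture("top")
cv2.imwrite("pics/p3.png",cv2.resize(t["color"][185:300,250:450],(800,460),interpolation=cv2.INTER_CUBIC)[...,::-1])
```

```text
[427.35703635  74.51234044]
at jar t51.5 rack [-163.2   66.4] z81.2 w0.999 g0.0 F [ 0.   0.  -0.4] M [-0.03  0.01 -0.03]
grip 0.740 t54.1 rack [-163.6   66.4] z81.1 w0.742 g17.1 F [-3.5  0.3  6. ] M [ 0.04  0.74 -0.04]
lifted t54.8 rack [-163.5   66.4] z100.1 w0.747 g17.4 F [ 0.   0.1 -3.9] M [ 0.04 -0.02 -0.02]
over t57.5 rack [ 0.4 -8.1] z125.8 w0.744 g17.4 F [ 0.1 -0.4 -2.9] M [ 0.01 -0.07  0.03]
down 101.7 t61.0 rack [ 0.1 -8. ] z102.1 w0.745 g17.8 F [-1.9 -0.5  1.4] M [0.03 0.37 0.02]
released t62.3 rack [ 0. -8.] z101.7 w1.000 g0.0 F [ 0.1 -0.8 -0. ] M [ 0.04  0.04 -0.03]
```

View pics/p3.png

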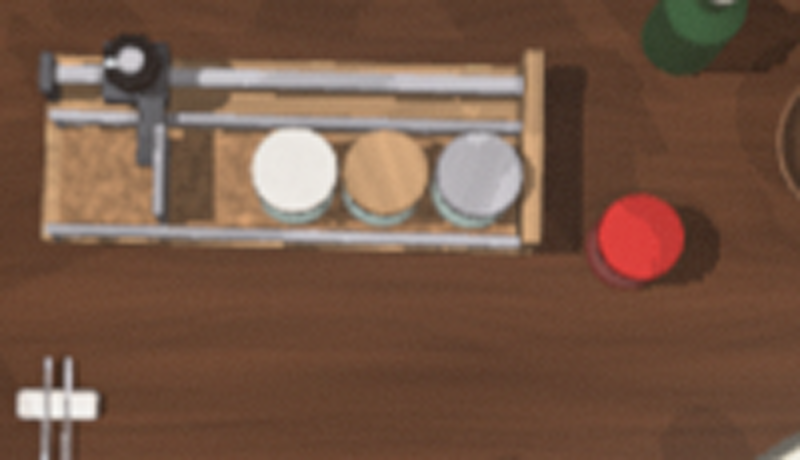

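All three jars stand in the row (crop (294,170), (384,172), (479,174)), with a few mm of gap at each. Before closing, I'll check one full view for a black-lid jar hidden earlier by the arm.

Run:
```python
from h import *
k=W(75,113.6)
arm.movep([*k,300],rot(2.2))
t=arm.capture("top"); cv2.imwrite("pics/full.png",t["color"][...,::-1])
arm.move_l([*k,150],feed=200); arm.move_l([*k,124.5],feed=60)
for o in (.6,.52,.49,.46): arm.set_gripper(o)
st("grip")
```

```text
grip t70.0 rack [ 75.1 113.7] z124.9 w0.474 g60.3 F [-0.4 -0.5  2.1] M [0.06 0.05 0.03]
```

View pics/full.png

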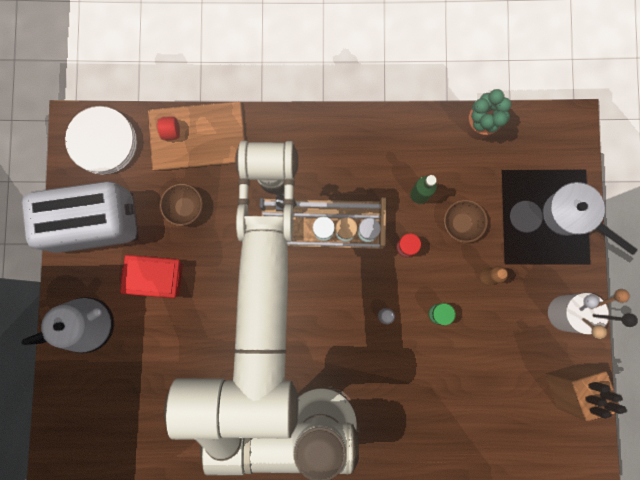

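There is no black-lid jar; the dark objects at (600,395) are a knife block. So it's three jars, and I'll close the stop.

Run:
```python
from h import *
def fy(): return np.mean([arm.current_wrist_force()[1] for _ in range(1)])
for y in (100,62): arm.move_l([*W(75,y),124.5],feed=40); st(y)
last=inrack(arm.current_ee_pos())[1]; y=62
while y>32:
    y-=1; arm.move_l([*W(75,y),124.5],feed=8); m=inrack(arm.current_ee_pos())[1]
    f=arm.current_wrist_force()[1]; print(y,round(m,2),round(f,1),end=" | ")
    if f>9 or (y<42 and last-m<.4): break
    last=m
st("touch")
```

```text
100 t70.5 rack [75.1 99.2] z124.8 w0.477 g60.4 F [-1.7 -0.9  5.3] M [-0.14  0.2   0.04]
62 t71.6 rack [75.1 62. ] z124.8 w0.473 g60.5 F [-0.5  0.5  6.4] M [-0.08  0.3  -0.03]
61 61.25 1.1 | 60 60.32 0.4 | 59 59.31 0.2 | 58 58.34 1.3 | 57 57.33 0.4 | 56 56.32 0.6 | 55 55.35 0.2 | 54 54.3 0.8 | 53 53.32 -0.3 | 52 52.33 1.2 | 51 51.31 0.1 | 50 50.3 0.3 | 49 49.31 2.1 | 48 48.32 0.4 | 47 47.3 1.4 | 46 46.67 1.5 | 45 45.86 2.6 | 44 44.87 3.0 | 43 43.87 1.8 | 42 42.99 2.1 | 41 42.23 3.2 | 40 41.32 3.7 | 39 40.3 3.8 | 38 39.32 3.5 | 37 38.31 2.3 | 36 37.33 3.2 | 35 36.7 5.2 | 34 35.83 5.7 | 33 34.84 5.7 | 32 34.69 7.8 | touch t79.8 rack [75.1 34.7] z124.8 w0.474 g60.5 F [-1.6  7.8  5.9] M [ 1.19  0.17 -0.  ]
```

Force steps show the jars joining the push at 46.7, 42.5 and 36.7 mm, and the row bottoming on the panel at 34.7 mm with about 8 N. I'll ease off slightly and tighten.

Run:
```python
from h import *
arm.move_l([*W(75.1,34.0),124.5],feed=8); st("eased")
for y in np.arange(2.0,.49,-.1):
    arm.move_l([*W(75.1,34.0),124.5],rot(y),feed=20); st("%.1f"%y)
    if abs(arm.current_ft_torque()[2])>.45: break
```

```text
eased t80.2 rack [75.1 34.9] z124.8 w0.478 g60.5 F [-1.7  2.   5.3] M [ 0.35  0.34 -0.06]
2.0 t80.6 rack [75.2 35. ] z124.8 w0.469 g60.5 F [-0.7  2.6  5.1] M [ 0.43  0.26 -0.12]
1.9 t80.8 rack [75.2 35. ] z124.8 w0.476 g60.5 F [-0.8  2.7  5.2] M [ 0.4   0.17 -0.12]
1.8 t81.1 rack [75.3 35. ] z124.8 w0.474 g60.5 F [-1.   2.   4.7] M [ 0.43  0.16 -0.07]
1.7 t81.3 rack [75.3 35. ] z124.8 w0.479 g60.5 F [-0.4  3.8  4.7] M [ 0.52  0.1  -0.13]
1.6 t81.6 rack [75.4 35. ] z124.8 w0.472 g60.5 F [0.4 3.4 5. ] M [ 0.65  0.06 -0.1 ]
1.5 t81.8 rack [75.5 35. ] z124.8 w0.476 g60.5 F [0.4 5.  5.3] M [ 0.78 -0.02 -0.09]
1.4 t82.1 rack [75.5 35. ] z124.8 w0.475 g60.5 F [-0.2  5.   4.8] M [ 0.8  -0.09 -0.13]
1.3 t82.3 rack [75.6 34.9] z124.8 w0.475 g60.4 F [0.8 6.  4.6] M [ 0.85 -0.13 -0.13]
1.2 t82.6 rack [75.7 34.9] z124.8 w0.477 g60.4 F [0.5 5.2 5.5] M [ 0.76 -0.13 -0.09]
1.1 t82.8 rack [75.7 34.9] z124.8 w0.474 g60.4 F [1.3 5.7 4.3] M [ 0.79 -0.19 -0.16]
1.0 t83.1 rack [75.8 34.9] z124.8 w0.475 g60.4 F [1.6 4.4 4.2] M [ 0.76 -0.25 -0.11]
0.9 t83.3 rack [75.8 34.8] z124.9 w0.478 g60.4 F [2.  4.7 4.7] M [ 0.77 -0.3  -0.14]
0.8 t83.6 rack [75.8 34.8] z124.8 w0.476 g60.4 F [1.9 4.5 5. ] M [ 0.77 -0.29 -0.09]
0.7 t83.8 rack [75.9 34.8] z124.9 w0.475 g60.4 F [2.2 4.1 4.3] M [ 0.7  -0.31 -0.11]
0.6 t84.1 rack [75.9 34.7] z124.8 w0.473 g60.4 F [3.1 4.7 3.5] M [ 0.7  -0.34 -0.17]
0.5 t84.3 rack [76.  34.7] z124.9 w0.476 g60.4 F [2.7 4.7 3.4] M [ 0.74 -0.5  -0.1 ]
```

Run:
```python
from h import *
for y in np.arange(.4,-.11,-.1):
    arm.move_l([*W(75.8,34.2),124.5],rot(y),feed=20); st("%.1f"%y); yy=y
    if abs(arm.current_ft_torque()[2])>.4: break
arm.move_l([*W(75.8,37.5),124.5],rot(yy),feed=8); st("pull test")
arm.move_l([*W(75.8,34.8),124.5],rot(yy),feed=8); st("back")
```

```text
0.4 t84.6 rack [75.4 34.3] z124.8 w0.475 g60.7 F [-3.8  2.4  7. ] M [0.45 0.42 0.93]
pull test t85.2 rack [75.4 34.6] z124.8 w0.478 g60.7 F [-3.3 -6.3  7.2] M [-0.96  0.59  1.04]
back t85.6 rack [75.4 34.4] z124.8 w0.475 g60.7 F [-1.6  1.9  7.4] M [0.18 0.44 0.94]
```

The knob is on its end stop, with 0.9 N m of reaction, and the stop held a 6 N pull. I'll release and check.

Run:
```python
from h import *
for o in (.52,.6,.85,1.): arm.set_gripper(o)
p=arm.current_ee_pos(); arm.move_l([p[0],p[1],300],feed=150)
arm.movep([400,-420,330],rot(JY)); st("away")
t=arm.capture("top");c=arm.capture("scene")
a=cv2.resize(t["color"][185:260,250:400],(600,300),interpolation=cv2.INTER_CUBIC)
b=cv2.resize(c["color"][215:350,240:440],(444,300),interpolation=cv2.INTER_CUBIC)
cv2.imwrite("pics/final.png",np.vstack([a,cv2.copyMakeBorder(b,0,0,0,156,cv2.BORDER_CONSTANT)])[...,::-1])
```

```text
away t90.0 rack [-179.6 -428.2] z329.9 w1.001 g0.0 F [ 0.5  0.2 -0.8] M [-0.02 -0.06 -0.04]
```

View pics/final.png

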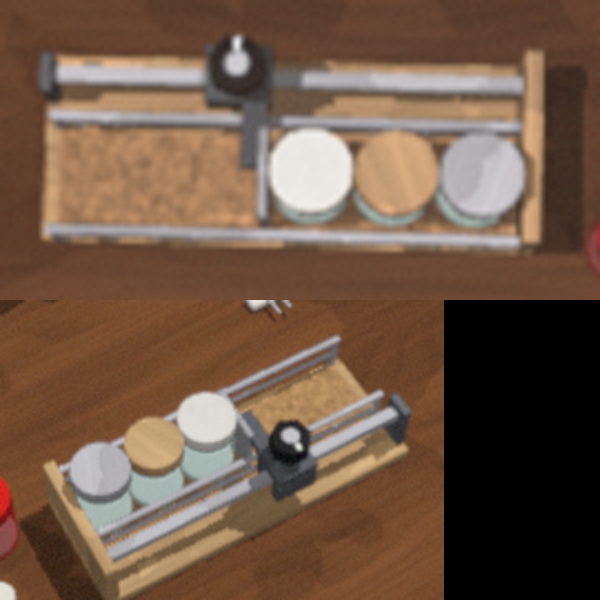

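The final picture shows the white, wood and steel lids touching each other (crop (311,171), (396,172), (482,174)). The stop plate is against the white jar (268,170), and the knob pointer is back at its starting tight angle. Handing in.

```bash
python3 -c "
from rig import arm
print(arm.close_job())"
```

```text
the job is handed in; nothing more can be done
None
```

I put the three jars that were there (steel, wood and white lids; no black-lid jar seen) upright in one snug row in the rack, with the stop touching the row and the clamp knob turned tight, and handed the job in at about 90 s.

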